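# Clamp a re-glued hand stamp in the screw press

### The job

The rubber face of the square-headed wooden hand stamp has just been glued. Pull the stamp right out of its pigeonhole and lay it flat on the bare counter to change your grip, then lay its head flat on the press bed, centred under the raised pad, handle pointing straight out of the press mouth. Screw the knob down clockwise, regripping as often as needed, until the pad clamps the head firmly, then let go; leave the round-headed stamp, the bottle and the tape roll where they are.

Things in the scene. Friction and masses are not known exactly. Their poses are not given: they have to be found in the camera images.
- stamp: Square-headed wooden hand stamp lying rubber face down, 0.12 kg. Head 70 long (x) x 48 wide x 30 mm high; handle a bar 24 wide x 22 high, from 35 to 143 mm behind the head's centre, 4 to 26 mm above the underside. Origin: centre of the head's underside; x from handle to head. Starts with the handle in one of the bays, the head's centre 28 to 33 mm in front of the open front, facing out.
- stamp_tail (a point): Middle of the end face of the stamp's handle: 143 mm behind the head's centre (-x), 15 mm above the underside.
- pigeonholes: Fixed cream rack with two open bays side by side and no floor (things in it lie on the counter), 236 mm wide (y), 150 deep. Origin on the counter, middle of the open front; x points into the bays. Bay centres y = +57 and -57 mm; each 106 wide, 142 deep, 62 mm clear height; roof top at 70 mm. A second tier up to 143 mm begins 80 mm behind the front.
- press: Fixed grey C-shaped screw press. Origin on the counter below the screw axis; x from open mouth to column. Bed x -45 to 85 mm, 100 wide, top at 12 mm. Column x 60 to 85, 50 wide. Overhead arm x -28 to 85, 44 wide, 97 to 125 mm above the counter. Open to the front and both sides.
- pad: Round rubber pad, 40 mm in diameter, at the foot of the screw, moving only up and down. A spring (4 N per mm, 12 mm at most) lies between it and the screw. Origin on the press axis, 70 mm below the pad's underside.
- pad_face (a point): Centre of the pad's underside: 70 mm above the counter when the screw is fully up; it meets the clamped stamp's head at 42 mm.
- knob (a joint): Turn of the press screw, rad: 0 fully up, grows clockwise seen from above; screw, knob and pad go down 12 mm per turn. End stop at 18.85 (spring then squeezed 8 mm, 32 N on the stamp). The pad meets the stamp on the bed at about 14.7 and presses 6 N at about 15.5. Starts at 6.0 to 8.2. Turns with 0.09 N m and stays where left.
- knob_top (a point): Centre of the top of the upright round knurled steel knob (50 mm in diameter, 34 mm high) on the screw: 202 mm above the counter fully up, 166 mm at the end stop. Sinks with the screw. Its underside is always 7 mm or more above the press arm.
- round_stamp: Bystander: hand stamp of the same wood and length with a round head (58 mm in diameter, 30 mm high), in the other bay. Origin at the centre of the head's underside, x from handle to head.
- bottle: Bystander: upright white spray bottle, 66 mm in diameter, 205 mm high, 0.5 kg. Origin at the centre of its base.
- tape_roll: Bystander: brown tape roll lying flat, 104 mm in diameter, 48 mm high, 0.2 kg. Origin at the centre of its underside.

How it is judged:
By the outcome, as a careful person would: the job done as asked, in the order asked, and still so for the second after the job is handed in, with the robot touching nothing.
It also fails if it takes over 72 s, if anything falls off the work surface, if the arm or the gripper's body presses on something with over 40 N, if the wrist force passes 120 N, or if a joint passes its speed limit or range.

### The arm

A 6-joint arm with a two-finger parallel gripper is mounted at the origin on the work surface. World frame = base frame: x ahead of the robot, y to its left, z up, the work surface at z = 0. Lengths are in m, angles in rad, forces in N, time in s.
With the tool pointing down it reaches from about 0.35 to 0.85 m from the base axis. Payload 8.1 kg.
Tool frame: the origin (TCP) lies at the very end of the fingers, on their centre line; the grasp point (between the pads) lies 19 mm behind it (robot.pinch_z is the distance from the TCP to the grasp point, in m); y points along the fingers, x is the direction in which the jaws open and shut, and the axes are right-handed (so a half turn about y gives the same grasp; the last joint's range is limited). The gripper opens to 93 mm and grips with 3 to 60 N. Pads are 15 mm wide; open, the fingers measure 128 mm over their backs; the gripper's body (75 mm by 188 mm) begins 65 mm behind the grasp point.
Start: joints at [-1.34, 0.13, 1.488, -0, 1.523, -0.085], TCP at [0.186, -0.57, 0.219] pointing down, gripper open.
Joint ranges: [-2.96, 2.96], [-0.89, 2.26], [0.02, 2.5], [-1.34, 4.48], [0, 2.73], [-2.66, 2.66]. Speed limits (rad/s): [2.39, 2.39, 2.79, 3.14, 3.14, 3.14].

### API

Orientations are given as a rotation vector (axis times angle).
In Python, from plant import robot gives the robot as it stands.
- The arm moves only by the shell command python3 -m inch 'ROWS' [FORCE]. ROWS is JSON, a list of rows, each a list of 5 numbers: the closure, from -1 (fully open) to 1 (shut), then the shift along the world's x, y, z in m, then the turn about the world's z in rad. A call has 1 to 8 rows; each row is the pose to reach, as a shift and turn from the pose measured when the call began; what a row does not reach only later rows make up. A row lasts 1/8 s, in which the tool goes at most 62.5 mm and 10.7 degrees, less where a joint would pass 70% of its speed; a pose out of reach is approached as far as the arm can. A call with a gripper value outside its range is refused whole. The fingers move at their own pace and stop on an object; FORCE is the grip in N (left out, the last holds). Time passes only in rows, so rows that repeat a pose let the fingers close. It gives the time, the measured TCP pose, the force and the opening at its end, in the units of the state.
- robot.read_state(): the state, without advancing time (a new reading comes with each control period).
- robot.read_camera(name): name is "scene" or "top" or "wrist"; returns a dict with "color" (400x640x3 uint8, red, green, blue), "mtx" (3x3 intrinsics, pixels), "R" (3x3) and "t" (3): a world point X has camera coordinates R X + t; the wrist camera has in their place "hand_eye" (4x4, takes a point from camera to tool coordinates, whose origin is the TCP and whose axes are the tool frame's). Camera axes: x right, y down, z forward; pixel columns grow to the right and rows downward; lengths in m; the calibration is good to about 2 mm. A picture is of the moment at which its call begins: read the wrist's pose just before it. There is no depth.
- robot.close_job(): hands the job in, once; it reports no verdict.
The state is a dict: "t": time; "q": joint angles; "dq": joint speeds; "joint_torque": joint torques, N m; "tool_pos": TCP position; "orientation": TCP orientation; "force": force on the tool from outside, world axes, zero at the start; "wrist_torque": the same for the moment, N m; "opening": finger opening in m.
Only numpy, scipy, OpenCV 4.12 (cv2) and the standard library are available. Lean on these libraries where they do the work, as an engineer would, in place of code of your own. Each camera call takes 0.05 s, during which the arm holds its last target. There are 200 camera calls.

## Working session

There is one attempt and no reset: what is moved stays moved. The work goes in short steps, Python scripts to look and compute and a shell command to move; the robot and the scene stay as the last step left them, time stands still between calls to the robot, and variables do not carry over. Pictures are saved under pics/ and viewed, about 8 in all and at most 12, crops included, and the job is handed in when it is done.

```bash
ls; mkdir -p pics
cat > h.py <<'E'
import numpy as np, cv2
from plant import robot
from scipy.spatial.transform import Rotation as Ro
def cam(n):
    s=robot.read_state(); c=robot.read_camera(n)
    if 'hand_eye' in c and n=='wrist':
        T=np.eye(4);T[:3,:3]=Ro.from_rotvec(s['orientation']).as_matrix();T[:3,3]=s['tool_pos']
        W=np.linalg.inv(T@np.array(c['hand_eye'])); c['R'],c['t']=W[:3,:3],W[:3,3]
    c['R']=np.array(c['R']);c['t']=np.array(c['t']).ravel();c['mtx']=np.array(c['mtx'])
    return c
def save(n,f):
    c=cam(n); cv2.imwrite('pics/%s.png'%f,c['color'][:,:,::-1]); np.savez('pics/%s.npz'%f,K=c['mtx'],R=c['R'],t=c['t']); return c
def load(f):
    return np.load('pics/%s.npz'%f)
def ray(f,px,z):
    c=load(f); d=c['R'].T@np.linalg.inv(c['K'])@[px[0],px[1],1]; o=-c['R'].T@c['t']
    return o+d*(z-o[2])/d[2]
def proj(f,X):
    c=load(f); p=(c['K']@(c['R']@np.atleast_2d(X).T+c['t'][:,None])); return (p[:2]/p[2]).T
def st():
    s=robot.read_state(); print(round(s['t'],2),np.round(s['tool_pos'],4),np.round(s['orientation'],3),np.round(s['q'],3),np.round(s['force'],1),round(s['opening'],4))
E
python3 - <<'E'
from h import *
for n in('top','scene'):
    c=save(n,n); print(n, -c['R'].T@c['t'], c['R'][2])
st()
E
```

```text
pics
top [0.51675412 0.00652157 1.08024017] [ 0.14609282 -0.00942918 -0.98922595]
scene [ 1.16764275 -0.54022022  0.93806584] [-0.45268003  0.50074836 -0.7377885 ]
0.1 [ 0.1862 -0.5698  0.2177] [-1.341  0.974 -0.972] [-1.34   0.131  1.489 -0.     1.523 -0.085] [ 0.8  0.2 -0.1] 0.0935
```

View pics/top.png

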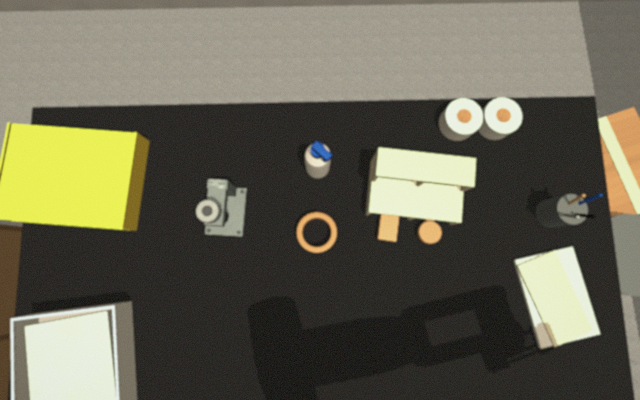

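View pics/scene.png

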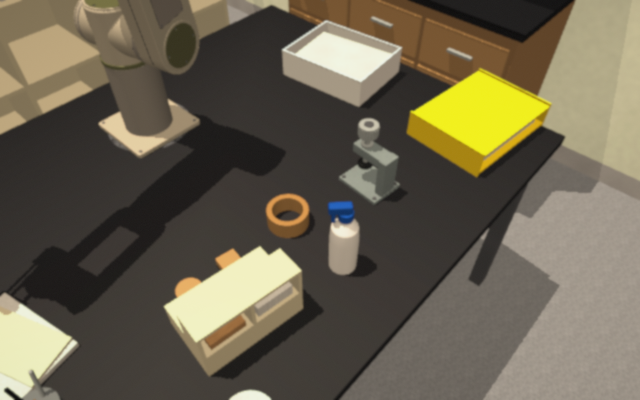

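The top view shows the square head at about (389,228), the round one at (430,232), the rack at (370–476,150–222), the press at (222,208) with its knob at (207,211), the tape at (317,232) and the bottle at (318,160). The scene view agrees.

Run:
```python
from h import *
im=cv2.imread('pics/top.png')
a=cv2.resize(im[140:260,190:250],None,fx=5,fy=5,interpolation=cv2.INTER_CUBIC)
b=cv2.resize(im[140:260,360:480],None,fx=4,fy=4,interpolation=cv2.INTER_CUBIC)
b=cv2.copyMakeBorder(b,0,120,0,0,cv2.BORDER_CONSTANT)
cv2.imwrite('pics/crop.png',np.hstack([a,b]))
for n,p,z in [('head',(389,228),.03),('rh',(430,232),.03),('rackFL',(367,214),.07),('rackFR',(462,222),.07),('knob',(207,211),.19),('tape',(317,232),.048),('bottle',(318,150),.2)]:
    print(n,ray('top',p,z).round(3))
```

```text
head [ 0.588 -0.186  0.03 ]
rh [ 0.575 -0.293  0.03 ]
rackFL [ 0.622 -0.124  0.07 ]
rackFR [ 0.596 -0.365  0.07 ]
knob [0.624 0.249 0.19 ]
tape [0.581 0.004 0.048]
bottle [ 0.757 -0.002  0.2  ]
```

View pics/crop.png

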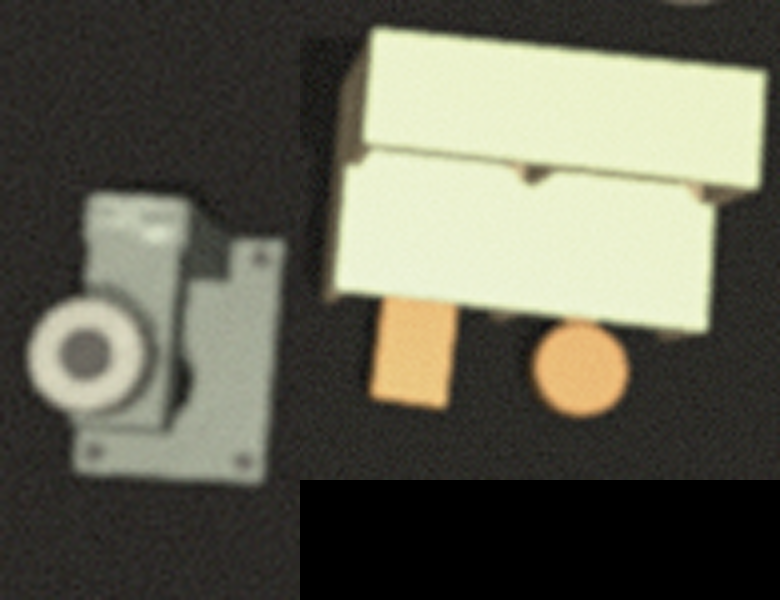

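Run:
```python
from h import *
def c(x,y,z,o=(360,140),s=4,x0=300): return ray('top',(o[0]+(x-x0)/s-.4,o[1]+y/s-.4),z)
for n,p,z in [('hFL',(371,397),.03),('hFR',(446,408),.03),('hBL',(388,298),.03),('hBR',(458,305),.03),('rFL',(335,292),.07),('rFR',(708,330),.07),('rBL',(366,28),.143),('rBR',(765,70),.143),('round',(581,369),.03)]:
    print(n,c(*p,z).round(4))
for n,p,z in [('bedFL',(74,470),.012),('bedFR',(264,482),.012),('bedBR',(285,240),.012),('armFR',(165,428),.125),('knob',(86,354),.19)]:
    print(n,c(*p,z,(190,140),5,0).round(4))
s=robot.read_state();print(Ro.from_rotvec(s['orientation']).as_matrix().round(3))
```

```text
hFL [ 0.5602 -0.1541  0.03  ]
hFR [ 0.5519 -0.2028  0.03  ]
hBL [ 0.625  -0.1682  0.03  ]
hBR [ 0.6193 -0.2143  0.03  ]
rFL [ 0.6255 -0.128   0.07  ]
rFR [ 0.5959 -0.3638  0.07  ]
rBL [ 0.7776 -0.1437  0.143 ]
rBR [ 0.7463 -0.3834  0.143 ]
round [ 0.5753 -0.2929  0.03  ]
bedFL [0.5854 0.3033 0.012 ]
bedFR [0.5767 0.2022 0.012 ]
bedBR [0.7072 0.1915 0.012 ]
armFR [0.5972 0.2289 0.125 ]
knob [0.6257 0.2494 0.19  ]
[[ 0.311 -0.     0.951]
 [-0.951  0.002  0.311]
 [-0.002 -1.     0.   ]]
```

```bash
python3 -m inch '[[-0.5,0.39,0.385,-0.02,-0.495],[-0.5,0.39,0.385,-0.02,-0.495],[-0.5,0.39,0.385,-0.02,-0.495],[-0.5,0.39,0.385,-0.02,-0.495],[-0.5,0.39,0.385,-0.02,-0.495],[-0.5,0.39,0.385,-0.02,-0.495],[-0.5,0.39,0.385,-0.02,-0.495],[-0.5,0.39,0.385,-0.02,-0.495]]' 30; python3 -m inch '[[-0.5,0.04,0.04,-0.02,0],[-0.5,0.04,0.04,-0.02,0]]'
python3 - <<'E'
from h import *
c=save('wrist','w1');print(c['hand_eye']);st()
E
```

```text
t: 1.1
tool_pos: [0.5396, -0.2203, 0.1993]
orientation: [-1.118, 1.341, -1.339]
force: [1.1, -0.7, 0.6]
opening: 0.07
t: 1.35
tool_pos: [0.5802, -0.1761, 0.1762]
orientation: [-1.122, 1.341, -1.331]
force: [-0.5, 0.0, -1.3]
opening: 0.0697
[[ 9.99999760e-01 -6.92154493e-04  2.02551876e-05 -2.20146224e-04]
 [-1.98403037e-04 -2.58375227e-01  9.66044617e-01 -1.65555650e-01]
 [-6.63418683e-04 -9.66044390e-01 -2.58375303e-01  7.17735859e-02]
 [ 0.00000000e+00  0.00000000e+00  0.00000000e+00  1.00000000e+00]]
1.4 [ 0.5795 -0.1782  0.1773] [-1.122  1.341 -1.334] [-3.840e-01  1.730e-01  1.517e+00  1.000e-03  1.456e+00  1.363e+00] [-1.  -0.5 -0.6] 0.0698
```

View pics/w1.png

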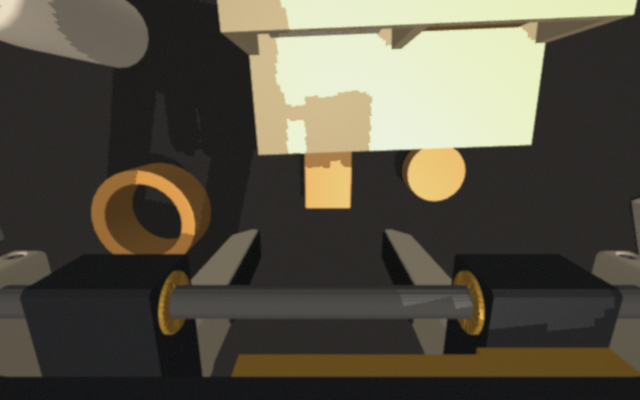

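Wrist view: square head front corners at about (306,208) and (351,208), rack front edge at about y=152, round head at (434,173). Nothing obstructs the grasp.

Run:
```python
from h import *
a,b,c,d=[ray('w1',p,.03) for p in((306,208.5),(351.5,208.5),(305,153),(351.5,153))]
print(a,b,c,d)
l=(a+b)/2; ang=np.arctan2((a-b)[1],(a-b)[0]);print('front',l,'angle',ang-np.pi/2, np.linalg.norm(a-b))
for e in((c-a),(d-b)):print(np.arctan2(e[1],e[0]))
s=robot.read_state();M=Ro.from_rotvec(s['orientation']).as_matrix();print('yaw',np.arctan2(M[1,0],M[0,0]))
```

```text
[ 0.56058504 -0.15603432  0.03      ] [ 0.55235278 -0.20291559  0.03      ] [ 0.6176246  -0.16583898  0.03      ] [ 0.60957572 -0.21150917  0.03      ]
front [ 0.55646891 -0.17947496  0.03      ] angle -0.1738260360838375 0.0475985701136098
-0.1702286343117301
-0.14906310746853374
yaw -1.7465480595542366
```

```bash
python3 -m inch '[[-0.5,0.0115,-0.0075,-0.06,0],[-0.5,0.0115,-0.0075,-0.11,0],[-0.5,0.0115,-0.0075,-0.15,0],[-0.5,0.0115,-0.0075,-0.172,0],[-0.5,0.0115,-0.0075,-0.172,0],[1,0.0115,-0.0075,-0.172,0],[1,0.0115,-0.0075,-0.172,0],[1,0.0115,-0.0075,-0.172,0]]' 35; python3 -m inch '[[1,0,0,0,0],[1,0,0,0,0],[1,0,0,0.006,0],[1,0,0,0.006,0]]'
```

```text
t: 2.4
tool_pos: [0.5923, -0.1862, 0.0073]
orientation: [-1.12, 1.339, -1.336]
force: [-0.9, 0.3, 6.7]
opening: 0.0477
t: 2.9
tool_pos: [0.5927, -0.1863, 0.0139]
orientation: [-1.12, 1.338, -1.336]
force: [-0.6, 0.5, -1.2]
opening: 0.0479
```

```bash
python3 -m inch '[[1,-0.039,0.007,0.004,0],[1,-0.079,0.0135,0.004,0],[1,-0.118,0.020,0.004,0],[1,-0.158,0.027,0.004,0],[1,-0.158,0.027,0.004,0],[1,-0.158,0.027,0.06,0],[1,-0.158,0.027,0.11,0],[1,-0.158,0.027,0.11,0]]'
python3 - <<'E'
from h import *
save('wrist','w2');st()
E
```

```text
t: 3.9
tool_pos: [0.4389, -0.1613, 0.1295]
orientation: [-1.115, 1.328, -1.344]
force: [0.4, -0.4, -1.1]
opening: 0.0472
3.95 [ 0.4372 -0.1604  0.1266] [-1.117  1.332 -1.341] [-4.630e-01 -1.830e-01  1.967e+00  1.000e-03  1.353e+00  1.283e+00] [ 0.3 -0.3 -2.1] 0.0478
```

View pics/w2.png

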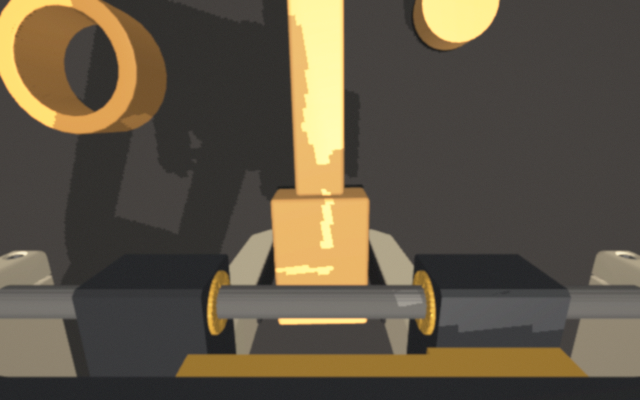

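The stamp is out and level in the grip, with the handle at (318,90), clear of the rack. I'll swing it round next.

```bash
python3 -m inch '[[1,0,0.022,0,0.17],[1,0,0.045,0,0.35],[1,0,0.067,0,0.52],[1,0,0.09,0,0.7],[1,0,0.112,0,0.87],[1,0,0.135,0,1.05],[1,0,0.157,0,1.22],[1,0,0.18,0,1.4]]'; python3 -m inch '[[1,0.005,0.022,0,0.17],[1,0.01,0.045,0,0.35],[1,0.015,0.067,0,0.52],[1,0.02,0.09,0,0.7],[1,0.025,0.112,0,0.87],[1,0.03,0.135,0,1.05],[1,0.035,0.157,0,1.22],[1,0.04,0.18,0,1.4]]'
python3 - <<'E'
from h import *
st()
s=robot.read_state();M=Ro.from_rotvec(s['orientation']).as_matrix();print('yaw',np.arctan2(M[1,0],M[0,0]))
E
```

```text
t: 4.95
tool_pos: [0.4364, 0.0204, 0.1247]
orientation: [-1.549, 0.268, -0.266]
force: [-0.8, 0.3, -1.5]
opening: 0.0479
t: 5.95
tool_pos: [0.4758, 0.201, 0.1226]
orientation: [-1.403, -0.823, 0.835]
force: [-0.0, 0.1, -1.4]
opening: 0.0477
5.95 [0.4758 0.201  0.1226] [-1.403 -0.823  0.835] [ 0.299 -0.02   1.823  0.002  1.347 -0.767] [-0.   0.1 -1.4] 0.0477
yaw 1.0652799505373802
```

```bash
python3 -m inch '[[1,0.014,0.03,0,0.15],[1,0.014,0.059,0,0.3],[1,0.014,0.059,-0.03,0.422],[1,0.014,0.059,-0.07,0.422],[1,0.014,0.059,-0.1,0.422],[1,0.014,0.059,-0.112,0.422],[1,0.014,0.059,-0.114,0.422],[1,0.014,0.059,-0.114,0.422]]'
python3 - <<'E'
from h import *
st()
E
```

```text
t: 6.95
tool_pos: [0.49, 0.2601, 0.0085]
orientation: [-1.245, -1.14, 1.154]
force: [0.7, -1.0, -0.8]
opening: 0.0479
6.95 [0.49   0.2601 0.0085] [-1.245 -1.14   1.154] [ 3.960e-01  2.230e-01  1.790e+00 -1.000e-03  1.138e+00 -1.091e+00] [ 0.7 -1.  -0.8] 0.0479
```

```bash
python3 -m inch '[[1,0,0,-0.002,0],[1,0,0,-0.002,0],[-0.4,0,0,-0.002,0],[-0.4,0,0,-0.002,0],[-0.4,0,0,-0.002,0],[-0.4,0,0,0.04,0],[-0.4,-0.05,0.004,0.09,0],[-0.4,-0.08,0.007,0.12,0]]'; python3 -m inch '[[-0.4,-0.01,0,0,0],[-0.4,-0.01,0,0,0]]';  python3 - <<'E'
from h import *
save('wrist','w3');st()
E
```

```text
t: 7.95
tool_pos: [0.4092, 0.2672, 0.1301]
orientation: [-1.245, -1.141, 1.153]
force: [-0.4, 1.1, -0.3]
opening: 0.0651
t: 8.2
tool_pos: [0.3989, 0.2673, 0.1299]
orientation: [-1.245, -1.142, 1.153]
force: [-1.0, -0.4, -0.5]
opening: 0.0649
8.25 [0.3991 0.2669 0.1293] [-1.245 -1.14   1.154] [ 0.483 -0.129  1.913  0.     1.366 -1.004] [-0.7 -0.1 -0.7] 0.0652
```

View pics/w3.png

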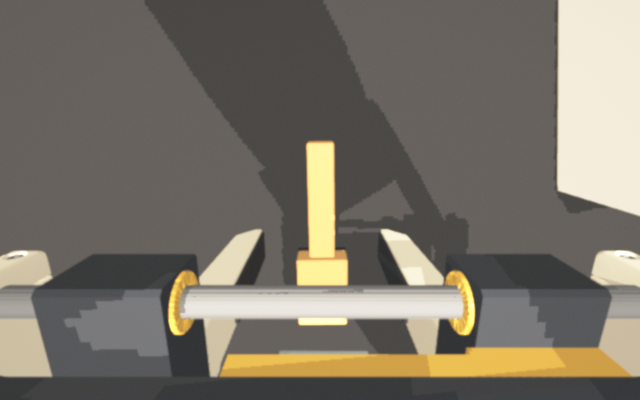

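The stamp lies flat; its handle's end is at about (320,142) and the handle meets the head at about (322,253).

Run:
```python
from h import *
t=ray('w3',(320.5,142.5),.026); h=ray('w3',(322,252),.026)
d=h-t; u=d/np.linalg.norm(d); print('tail',t,'junction',h,np.linalg.norm(d),'angle',np.arctan2(d[1],d[0]),'head',t+u*.143,'grip',t+u*.027)
print('w/ heading -.084 head', t+np.array([.9965,-.084,0])*.143)
print([ray('w3',p,.03) for p in((298,252),(347,252),(297,325),(348,325))])
s=robot.read_state();M=Ro.from_rotvec(s['orientation']).as_matrix();print('yaw',np.arctan2(M[1,0],M[0,0]))
```

```text
tail [0.34954591 0.27074523 0.026     ] junction [0.45072408 0.26360462 0.026     ] 0.1014298227533968 angle -0.0704578026783812 head [0.49219111 0.2606781  0.026     ] grip [0.37647892 0.26884445 0.026     ]
w/ heading -.084 head [0.49204541 0.25873323 0.026     ]
[array([0.44709734, 0.24163513, 0.03      ]), array([0.45081896, 0.28678568, 0.03      ]), array([0.52467417, 0.23265306, 0.03      ]), array([0.52875658, 0.28287172, 0.03      ])]
yaw 1.4870234108513611
```

```bash
python3 -m inch '[[-0.4,-0.0225,0.002,-0.05,0],[-0.4,-0.0225,0.002,-0.09,0],[-0.4,-0.0225,0.002,-0.115,0],[-0.4,-0.0225,0.002,-0.126,0],[-0.4,-0.0225,0.002,-0.126,0],[1,-0.0225,0.002,-0.126,0],[1,-0.0225,0.002,-0.126,0],[1,-0.0225,0.002,-0.126,0]]' 50;python3 -m inch '[[1,0,0,0,0],[1,0,0,0,0],[1,0,0,0.019,0],[1,0,0,0.019,0]]'
python3 - <<'E'
from h import *
save('wrist','w4'); save('scene','s4'); st()
im=cv2.imread('pics/s4.png')
cv2.imwrite('pics/s4c.png',cv2.resize(im[100:240,260:460],None,fx=4,fy=4,interpolation=cv2.INTER_CUBIC))
E
```

```text
t: 9.25
tool_pos: [0.3769, 0.269, 0.0036]
orientation: [-1.246, -1.141, 1.153]
force: [-1.3, -0.0, 0.4]
opening: 0.0395
t: 9.75
tool_pos: [0.3779, 0.2697, 0.0237]
orientation: [-1.246, -1.143, 1.151]
force: [-0.1, 0.6, -1.6]
opening: 0.0237
9.85 [0.3769 0.2691 0.0223] [-1.246 -1.141  1.153] [ 0.509 -0.038  2.04   0.     1.147 -0.978] [-0.2 -0.9 -1.1] 0.0236
```

View pics/s4c.png

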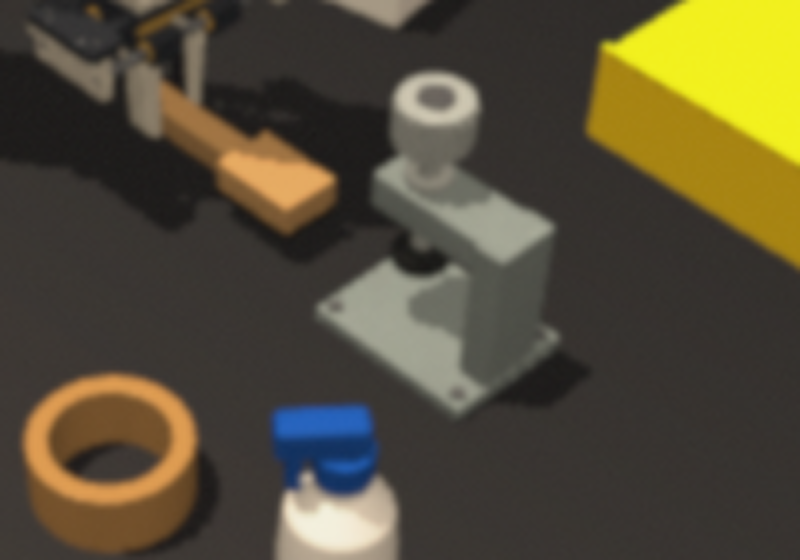

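Run:
```python
from h import *
a=-.081;R=np.array([[np.cos(a),-np.sin(a)],[np.sin(a),np.cos(a)]])
for z in(.012,.0187):
  for l in((.035,.024),(.035,-.024),(-.035,-.024),(-.035,.024)):
    for dz in(.03,0):
      p=R@l+[.4918,.26]; q=proj('s4',[*p,z+dz])[0]; print(z,l,dz,((q-[260,100])*4+1.5).round(0))
```

```text
0.012 (0.035, 0.024) 0.03 [335. 184.]
0.012 (0.035, 0.024) 0 [333. 216.]
0.012 (0.035, -0.024) 0.03 [285. 215.]
0.012 (0.035, -0.024) 0 [284. 248.]
0.012 (-0.035, -0.024) 0.03 [215. 166.]
0.012 (-0.035, -0.024) 0 [215. 199.]
0.012 (-0.035, 0.024) 0.03 [265. 136.]
0.012 (-0.035, 0.024) 0 [264. 169.]
0.0187 (0.035, 0.024) 0.03 [335. 176.]
0.0187 (0.035, 0.024) 0 [333. 209.]
0.0187 (0.035, -0.024) 0.03 [285. 208.]
0.0187 (0.035, -0.024) 0 [284. 241.]
0.0187 (-0.035, -0.024) 0.03 [215. 159.]
0.0187 (-0.035, -0.024) 0 [215. 192.]
0.0187 (-0.035, 0.024) 0.03 [265. 129.]
0.0187 (-0.035, 0.024) 0 [264. 161.]
```

Run:
```python
from h import *
a=-.084;R=np.array([[np.cos(a),-np.sin(a)],[np.sin(a),np.cos(a)]])
for l in((-.045,.05),(-.045,-.05),(.085,-.05),(.085,.05)):
  p=R@l+[.6258,.249]; print(l,((proj('s4',[*p,.012])[0]-[260,100])*4+1.5).round(0))
for l in ((-.028,.022),(-.028,-.022),(.085,-.022),(.085,.022)):
  p=R@l+[.6258,.249]; print('arm',l,((proj('s4',[*p,.125])[0]-[260,100])*4+1.5).round(0))
for z in(.18,.186,.19): print('knob',z,((proj('s4',[.6258,.249,z])[0]-[260,100])*4+1.5).round(0), ray('s4',(260+435/4-.4,100+98/4-.4),z))
```

```text
(-0.045, 0.05) [415. 237.]
(-0.045, -0.05) [313. 306.]
(0.085, -0.05) [456. 410.]
(0.085, 0.05) [558. 335.]
arm (-0.028, 0.022) [417. 140.]
arm (-0.028, -0.022) [370. 171.]
arm (0.085, -0.022) [504. 260.]
arm (0.085, 0.022) [552. 227.]
knob 0.18 [433. 107.] [0.62107373 0.25717679 0.18      ]
knob 0.186 [434. 100.] [0.62539976 0.25086549 0.186     ]
knob 0.19 [434.  94.] [0.62828378 0.24665796 0.19      ]
```

The head sits level and matches its predicted corners to about 1 mm, and the press corners match too. I'll insert it next.

```bash
python3 -m inch '[[1,0.02,-0.0015,0,0],[1,0.04,-0.003,0,0],[1,0.06,-0.005,0,0],[1,0.08,-0.0065,0,0],[1,0.1,-0.008,0,0],[1,0.12,-0.010,0,0],[1,0.134,-0.011,0,0],[1,0.134,-0.011,0,0]]'
python3 - <<'E'
from h import *
save('scene','s5'); save('top','t5');st()
im=cv2.imread('pics/s5.png');t=cv2.imread('pics/t5.png')
A=cv2.resize(im[110:210,310:410],None,fx=4,fy=4,interpolation=cv2.INTER_CUBIC)
B=cv2.resize(t[170:270,180:280],None,fx=4,fy=4,interpolation=cv2.INTER_CUBIC)
cv2.imwrite('pics/s5c.png',np.hstack([A,B]))
E
```

```text
t: 10.85
tool_pos: [0.5111, 0.2578, 0.0217]
orientation: [-1.246, -1.14, 1.153]
force: [-0.4, 0.1, -1.2]
opening: 0.0236
10.95 [0.5101 0.258  0.0217] [-1.245 -1.14   1.154] [ 3.790e-01  2.450e-01  1.736e+00 -1.000e-03  1.170e+00 -1.108e+00] [-0.   0.1 -1.8] 0.0237
```

View pics/s5c.png

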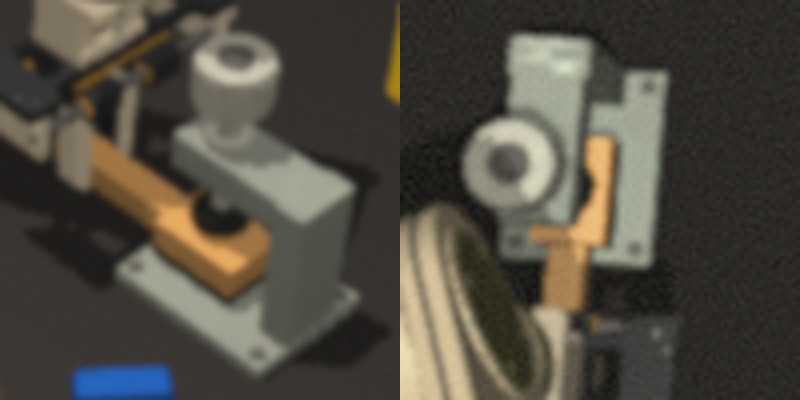

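Run:
```python
from h import *
a=-.084;R=np.array([[np.cos(a),-np.sin(a)],[np.sin(a),np.cos(a)]])
for l in((.035,-.024),(-.035,-.024)):
  p=[*(R@l+[.6258,.249]),.0482]; print(l,((proj('s5',p)[0]-[310,110])*4+1.5).round(0),((proj('t5',p)[0]-[180,170])*4+1.5).round(0))
for n,p in (('fr',(613,138)),('rr',(603,246))):
  print(n,ray('t5',(180+(p[0]-1.5)/4,170+(p[1]-1.5)/4),.0482), R@((.035 if n=='fr' else -.035),-.024)+[.6258,.249])
for n,p in (('fr',(232,272)),('rr',(156,216))):
  print(n,ray('s5',(310+(p[0]-1.5)/4,110+(p[1]-1.5)/4),.0482))
```

```text
(0.035, -0.024) [231. 270.] [211. 137.]
(-0.035, -0.024) [153. 216.] [201. 245.]
fr [ 0.65211021 -0.03937609  0.0482    ] [0.65866296 0.22214808]
rr [ 0.58204782 -0.03093402  0.0482    ] [0.58890978 0.22802117]
fr [0.66031827 0.22126007 0.0482    ]
rr [0.59036197 0.22905227 0.0482    ]
```

Both views put the head within about 1 mm of centre under the pad. I'll lower it and release.

```bash
python3 -m inch '[[1,0,0,-0.004,0],[1,0,0,-0.0072,0],[1,0,0,-0.0072,0],[1,0,0,-0.0072,0]]'; python3 -m inch '[[0,0,0,0,0],[0,0,0,0,0],[0,0,0,0,0],[0,0,0,0.03,0],[0,0,0,0.08,0],[-0.4,-0.03,0,0.14,0],[-0.4,-0.03,0,0.19,0],[-0.4,-0.03,0,0.22,0]]'
python3 - <<'E'
from h import *
st()
save('scene','s6'); save('wrist','w6')
im=cv2.imread('pics/s6.png')
A=cv2.resize(im[90:210,300:420],None,fx=5,fy=5,interpolation=cv2.INTER_CUBIC)
cv2.imwrite('pics/s6c.png',A)
E
```

```text
t: 11.45
tool_pos: [0.5101, 0.2582, 0.0148]
orientation: [-1.245, -1.14, 1.154]
force: [-1.6, 0.3, 2.8]
opening: 0.0234
t: 12.45
tool_pos: [0.4808, 0.2587, 0.2387]
orientation: [-1.247, -1.145, 1.15]
force: [-0.2, 0.2, 0.4]
opening: 0.0647
12.45 [0.4808 0.2587 0.2387] [-1.247 -1.145  1.15 ] [ 0.4   -0.02   1.608 -0.     1.557 -1.088] [-0.2  0.2  0.4] 0.0647
```

View pics/s6c.png

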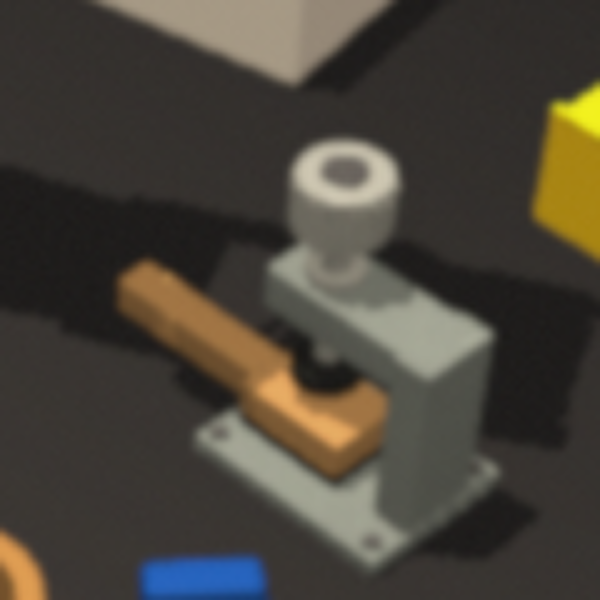

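The stamp rests on the bed with its handle straight out of the mouth, tail at about (135,275), and the pad sits above the head. Now the knob.

```bash
python3 -m inch '[[-0.7,0.04,-0.002,0,0.18],[-0.7,0.08,-0.005,0,0.36],[-0.7,0.12,-0.008,0,0.54],[-0.7,0.145,-0.0095,0,0.72],[-0.7,0.145,-0.0095,0,0.9],[-0.7,0.145,-0.0095,0,1.08],[-0.7,0.145,-0.0095,0,1.26],[-0.7,0.145,-0.0095,0,1.42]]'
python3 - <<'E'
from h import *
st()
E
```

```text
t: 13.55
tool_pos: [0.6266, 0.2493, 0.2374]
orientation: [-0.239, -2.098, 2.1]
force: [-1.3, 0.1, 0.2]
opening: 0.079
13.55 [0.6266 0.2493 0.2374] [-0.239 -2.098  2.1  ] [ 0.303  0.328  1.226 -0.     1.589 -2.61 ] [-1.3  0.1  0.2] 0.079
```

```bash
python3 -m inch '[[-0.7,-0.001,0,-0.03,-0.05],[-0.7,-0.001,0,-0.06,-0.05],[-0.7,-0.001,0,-0.083,-0.05],[-0.7,-0.001,0,-0.083,-0.05],[1,-0.001,0,-0.083,-0.05],[1,-0.001,0,-0.083,-0.05],[1,-0.001,0,-0.083,-0.05],[1,-0.001,0,-0.083,-0.05]]' 45
python3 - <<'E'
from h import *
st()
E
```

```text
t: 14.55
tool_pos: [0.6255, 0.2497, 0.1555]
orientation: [-0.288, -2.071, 2.072]
force: [-4.4, 1.0, 4.3]
opening: 0.0492
14.55 [0.6255 0.2497 0.1555] [-0.288 -2.071  2.072] [ 3.030e-01  3.630e-01  1.333e+00  1.000e-03  1.448e+00 -2.560e+00] [-4.4  1.   4.3] 0.0492
```

```bash
for i in 1 2 3; do :; done; python3 -m inch '[[1,0,0,-0.0003,-0.18],[1,0,0,-0.0007,-0.36],[1,0,0,-0.001,-0.54],[1,0,0,-0.0014,-0.72],[1,0,0,-0.0017,-0.9],[1,0,0,-0.0021,-1.08],[1,0,0,-0.0024,-1.26],[1,0,0,-0.0028,-1.44]]'
python3 - <<'E'
from h import *
st(); print(robot.read_state()['wrist_torque'])
save('scene','s7')
im=cv2.imread('pics/s7.png')
A=cv2.resize(im[90:210,300:420],None,fx=5,fy=5,interpolation=cv2.INTER_CUBIC)
cv2.imwrite('pics/s7c.png',A)
E
```

```text
t: 15.55
tool_pos: [0.625, 0.2505, 0.1527]
orientation: [-1.275, -1.096, 1.094]
force: [-2.5, 3.9, 0.9]
opening: 0.0496
15.55 [0.625  0.2505 0.1527] [-1.275 -1.096  1.094] [ 0.303  0.362  1.34   0.003  1.44  -1.115] [-2.5  3.9  0.9] 0.0496
[0.26473532 0.30148127 0.06948621]
```

View pics/s7c.png

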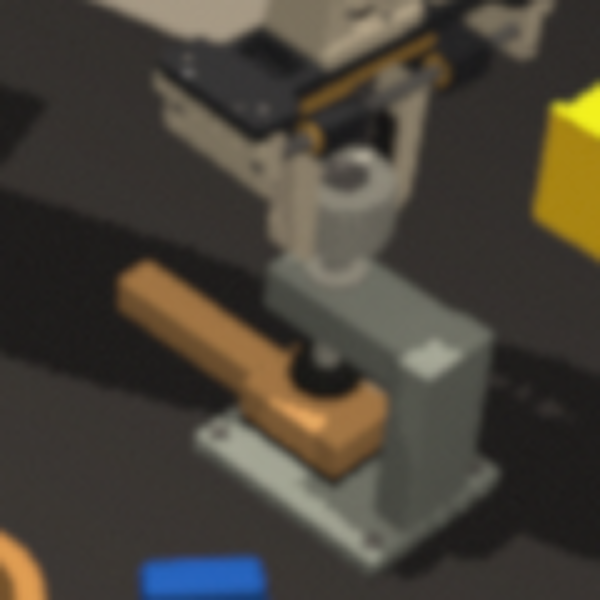

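The knob is gripped between the fingers at (345,180) and the pad has sunk slightly, so it is turning, with about 0.07 N·m at the wrist.

```bash
python3 -m inch '[[1,0,0,-0.0003,-0.18],[1,0,0,-0.0007,-0.36],[1,0,0,-0.001,-0.54],[1,0,0,-0.0014,-0.72],[1,0,0,-0.0017,-0.9],[1,0,0,-0.0021,-1.08],[1,0,0,-0.0024,-1.26],[1,0,0,-0.0028,-1.44]]'; python3 -m inch '[[1,0,0,-0.0003,-0.18],[1,0,0,-0.0007,-0.36],[1,0,0,-0.001,-0.54],[1,0,0,-0.0014,-0.72],[1,0,0,-0.0017,-0.9],[1,0,0,-0.0021,-1.08],[1,0,0,-0.0024,-1.26],[1,0,0,-0.0028,-1.44]]';python3 -m inch '[[1,0,0,-0.0003,-0.18],[1,0,0,-0.0007,-0.36],[1,0,0,-0.0012,-0.6],[1,0,0,-0.0012,-0.6],[1,0,0,-0.0012,-0.6]]'
python3 - <<'E'
from h import *
st(); print(robot.read_state()['wrist_torque'])
E
```

```text
t: 16.6
tool_pos: [0.6256, 0.2512, 0.1501]
orientation: [-1.568, 0.023, -0.03]
force: [4.4, 2.9, -1.9]
opening: 0.0489
t: 17.6
tool_pos: [0.6264, 0.2506, 0.1473]
orientation: [-1.252, 1.135, -1.145]
force: [3.2, -1.9, -2.6]
opening: 0.0495
t: 18.23
tool_pos: [0.6264, 0.2501, 0.1461]
orientation: [-0.929, 1.565, -1.576]
force: [-1.9, -2.3, 0.4]
opening: 0.0495
18.23 [0.6264 0.2501 0.1461] [-0.929  1.565 -1.576] [ 0.307  0.371  1.341 -0.006  1.431  2.383] [-1.9 -2.3  0.4] 0.0495
[ 0.4208993   0.04916564 -0.11161304]
```

```bash
python3 -m inch '[[-0.8,0,0,0,0],[-0.8,0,0,0,0],[-0.8,0,0,0,0],[-0.8,0,0,0,0.18],[-0.8,0,0,0,0.36],[-0.8,0,0,0,0.54],[-0.8,0,0,0,0.72],[-0.8,0,0,0,0.9]]'; python3 -m inch '[[-0.8,0,0,0,0.18],[-0.8,0,0,0,0.36],[-0.8,0,0,0,0.54],[-0.8,0,0,0,0.72],[-0.8,0,0,0,0.9],[-0.8,0,0,0,1.08],[-0.8,0,0,0,1.26],[-0.8,0,0,0,1.44]]'; python3 -m inch '[[-0.8,0,0,0,0.18],[-0.8,0,0,0,0.36],[-0.8,0,0,0,0.54],[-0.8,0,0,0,0.72],[-0.8,0,0,0,0.9],[-0.8,0,0,0,1.08],[-0.8,0,0,0,1.26],[-0.8,0,0,0,1.44]]'
python3 - <<'E'
from h import *
st()
E
```

```text
t: 19.23
tool_pos: [0.6265, 0.2503, 0.1462]
orientation: [-1.372, 0.903, -0.913]
force: [0.0, 1.0, -1.2]
opening: 0.0839
t: 20.23
tool_pos: [0.6265, 0.2504, 0.1463]
orientation: [-1.555, -0.222, 0.215]
force: [0.2, 0.2, -0.4]
opening: 0.0838
t: 21.22
tool_pos: [0.6266, 0.2505, 0.1463]
orientation: [-1.126, -1.321, 1.32]
force: [0.1, 0.5, 0.1]
opening: 0.084
21.23 [0.6266 0.2505 0.1463] [-1.126 -1.321  1.32 ] [ 0.301  0.373  1.338  0.006  1.434 -1.424] [0.1 0.5 0.1] 0.084
```

```bash
python3 -m inch '[[-0.8,0,0,0,0.18],[-0.8,0,0,0,0.36],[-0.8,0,0,0,0.54],[-0.8,0,0,0,0.72],[-0.8,-0.0005,-0.0005,0,0.9],[-0.8,-0.0005,-0.0005,0,1.08],[-0.8,-0.0005,-0.0005,0,1.15],[-0.8,-0.0005,-0.0005,0,1.15]]'; python3 -m inch '[[1,0,0,0,0],[1,0,0,0,0],[1,0,0,0,0],[1,0,0,0,0],[1,0,0,-0.0003,-0.18],[1,0,0,-0.0007,-0.36],[1,0,0,-0.001,-0.54],[1,0,0,-0.0014,-0.72]]' 45; python3 -m inch '[[1,0,0,-0.0003,-0.18],[1,0,0,-0.0007,-0.36],[1,0,0,-0.001,-0.54],[1,0,0,-0.0014,-0.72],[1,0,0,-0.0017,-0.9],[1,0,0,-0.0021,-1.08],[1,0,0,-0.0024,-1.26],[1,0,0,-0.0028,-1.44]]';  python3 -m inch '[[1,0,0,-0.0003,-0.18],[1,0,0,-0.0007,-0.36],[1,0,0,-0.001,-0.54],[1,0,0,-0.0014,-0.72],[1,0,0,-0.0017,-0.9],[1,0,0,-0.0021,-1.08],[1,0,0,-0.0024,-1.26],[1,0,0,-0.0028,-1.44]]'; python3 -m inch '[[1,0,0,-0.0003,-0.18],[1,0,0,-0.0007,-0.36],[1,0,0,-0.001,-0.54],[1,0,0,-0.0014,-0.72],[1,0,0,-0.0017,-0.9],[1,0,0,-0.0021,-1.08],[1,0,0,-0.0024,-1.26],[1,0,0,-0.0024,-1.26]]'
python3 - <<'E'
from h import *
st(); print(robot.read_state()['wrist_torque'])
E
```

```text
t: 22.22
tool_pos: [0.6262, 0.2501, 0.1464]
orientation: [-0.273, -2.073, 2.08]
force: [-0.4, 0.2, -0.1]
opening: 0.0839
t: 23.22
tool_pos: [0.6255, 0.2504, 0.145]
orientation: [-0.87, -1.618, 1.62]
force: [-4.3, 0.6, 1.6]
opening: 0.0497
t: 24.22
tool_pos: [0.6255, 0.2507, 0.1422]
orientation: [-1.493, -0.553, 0.547]
force: [1.3, 1.4, -0.1]
opening: 0.0495
t: 25.22
tool_pos: [0.6258, 0.2506, 0.1395]
orientation: [-1.489, 0.575, -0.587]
force: [1.8, -0.1, 0.7]
opening: 0.0493
t: 26.22
tool_pos: [0.6258, 0.2503, 0.1371]
orientation: [-0.976, 1.513, -1.527]
force: [-0.6, -2.5, 0.4]
opening: 0.0495
26.23 [0.6258 0.2503 0.1371] [-0.976  1.513 -1.527] [ 0.309  0.376  1.351 -0.008  1.415  2.313] [-0.6 -2.5  0.4] 0.0495
[ 0.24057094 -0.01298248 -0.06851978]
```

```bash
python3 -m inch '[[-0.8,0,0,0,0],[-0.8,0,0,0,0],[-0.8,0,0,0,0],[-0.8,0,0,0.03,0.18],[-0.8,0,0,0.08,0.36],[-0.8,-0.05,0,0.12,0.54],[-0.8,-0.1,0,0.12,0.72],[-0.8,-0.14,0,0.12,0.9]]'
python3 - <<'E'
from h import *
st()
save('scene','s8')
a=cv2.imread('pics/s6.png');b=cv2.imread('pics/s8.png')
f=lambda i:cv2.resize(i[100:180,330:410],None,fx=5,fy=5,interpolation=cv2.INTER_CUBIC)
cv2.imwrite('pics/s8c.png',np.hstack([f(a),f(b)]))
# knob shift via template match
T=cv2.resize(a[116:140,356:382],None,fx=10,fy=10,interpolation=cv2.INTER_CUBIC)
S=cv2.resize(b[108:160,350:390],None,fx=10,fy=10,interpolation=cv2.INTER_CUBIC)
_,v,_,l=cv2.minMaxLoc(cv2.matchTemplate(S,T,cv2.TM_CCOEFF_NORMED)); print(v,(l[0]-60)/10,(l[1]-80)/10)
for z in(.187,.182,.177,.172,.168,.166): print(z,proj('s8',[.6258,.2495,z]))
E
```

```text
t: 27.22
tool_pos: [0.4846, 0.2506, 0.2582]
orientation: [-1.394, 0.844, -0.859]
force: [0.2, -0.0, -0.4]
opening: 0.0834
27.23 [0.4846 0.2506 0.2582] [-1.394  0.844 -0.859] [ 0.387 -0.038  1.59  -0.006  1.582  1.482] [ 0.2 -0.  -0.4] 0.0834
0.9623717665672302 -0.5 6.1
0.187 [[368.16606566 124.10412938]]
0.182 [[368.00082726 125.73311072]]
0.177 [[367.8366029  127.35209534]]
0.172 [[367.67338327 128.96117498]]
0.168 [[367.54352479 130.24136804]]
0.166 [[367.47883302 130.87912349]]
```

View pics/s8c.png

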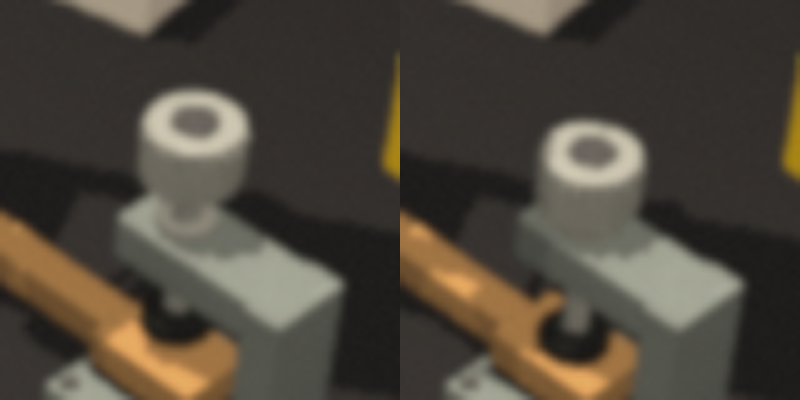

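The knob has sunk about 19 mm (9.8 rad, so no slip) and the pad now sits on the head. The turn is about 17.6 by estimate and at least 15.8, so I'll take one more short stroke with a lighter grip to make the clamp firm.

```bash
python3 -m inch '[[-0.8,0.05,0,0,0],[-0.8,0.1,0,0,0],[-0.8,0.1412,-0.0007,0,0],[-0.8,0.1412,-0.0007,-0.04,0],[-0.8,0.1412,-0.0007,-0.08,0],[-0.8,0.1412,-0.0007,-0.11,0],[-0.8,0.1412,-0.0007,-0.121,0],[-0.8,0.1412,-0.0007,-0.121,0]]'; python3 -m inch '[[1,0,0,0,0],[1,0,0,0,0],[1,0,0,0,0],[1,0,0,0,0],[1,0,0,-0.0002,-0.15],[1,0,0,-0.0005,-0.3],[1,0,0,-0.0008,-0.45],[1,0,0,-0.0008,-0.45]]' 25
python3 - <<'E'
from h import *
st(); print(robot.read_state()['wrist_torque'])
E
python3 -m inch '[[1,0,0,-0.0002,-0.1],[1,0,0,-0.0004,-0.2],[1,0,0,-0.0006,-0.35],[1,0,0,-0.0006,-0.35]]'
python3 - <<'E'
from h import *
st(); print(robot.read_state()['wrist_torque'])
E
```

```text
t: 28.28
tool_pos: [0.6215, 0.2501, 0.136]
orientation: [-1.401, 0.84, -0.848]
force: [0.5, -0.2, 0.2]
opening: 0.0837
t: 29.28
tool_pos: [0.6221, 0.2502, 0.1358]
orientation: [-1.227, 1.177, -1.187]
force: [2.2, -0.6, 1.5]
opening: 0.0499
29.27 [0.6221 0.2502 0.1358] [-1.227  1.177 -1.187] [ 0.309  0.364  1.368 -0.005  1.407  1.843] [ 2.2 -0.6  1.5] 0.0499
[ 0.0575277  -0.32636201 -0.04682665]
t: 29.78
tool_pos: [0.6222, 0.2513, 0.1352]
orientation: [-1.046, 1.429, -1.438]
force: [2.3, 5.4, -2.2]
opening: 0.0499
29.77 [0.6222 0.2513 0.1352] [-1.046  1.429 -1.438] [ 0.31   0.367  1.366 -0.005  1.407  2.192] [ 2.3  5.4 -2.2] 0.0499
[ 0.55956698 -0.24390284 -0.06034057]
```

```bash
python3 -m inch '[[-0.8,0,0,0,0],[-0.8,0,0,0,0],[-0.8,0,0,0,0],[-0.8,0,0,0.03,0],[-0.8,0,0,0.08,0],[-0.8,-0.05,-0.05,0.14,0],[-0.8,-0.1,-0.1,0.14,0],[-0.8,-0.12,-0.15,0.14,0]]'; python3 -m inch '[[-0.8,-0.05,-0.06,0,0],[-0.8,-0.05,-0.12,0,0],[-0.8,-0.05,-0.15,0,0],[-0.8,-0.05,-0.15,0,0]]'
python3 - <<'E'
from h import *
st()
save('scene','s9');save('top','t9')
a=cv2.imread('pics/s6.png');b=cv2.imread('pics/s9.png');t=cv2.imread('pics/t9.png')
T=cv2.resize(a[116:140,356:382],None,fx=10,fy=10,interpolation=cv2.INTER_CUBIC)
S=cv2.resize(b[108:160,350:390],None,fx=10,fy=10,interpolation=cv2.INTER_CUBIC)
_,v,_,l=cv2.minMaxLoc(cv2.matchTemplate(S,T,cv2.TM_CCOEFF_NORMED)); print(v,(l[0]-60)/10,(l[1]-80)/10)
f=lambda i:cv2.resize(i,(400,400),interpolation=cv2.INTER_CUBIC)
cv2.imwrite('pics/s9c.png',np.hstack([f(b[100:200,310:410]),f(t[170:270,170:270])]))
E
```

```text
t: 30.78
tool_pos: [0.5127, 0.1201, 0.2751]
orientation: [-1.045, 1.426, -1.437]
force: [0.7, -0.1, -0.2]
opening: 0.0835
t: 31.28
tool_pos: [0.4624, -0.0324, 0.2754]
orientation: [-1.043, 1.428, -1.441]
force: [0.7, 0.4, -0.2]
opening: 0.0835
31.27 [ 0.4624 -0.0324  0.2754] [-1.043  1.428 -1.441] [-0.178 -0.269  1.767 -0.003  1.637  1.704] [ 0.7  0.4 -0.2] 0.0835
0.9454883337020874 -0.7 6.4
```

View pics/s9c.png

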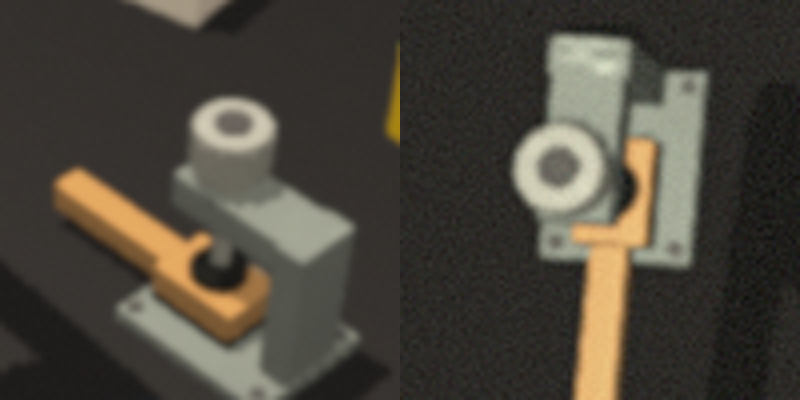

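The pad is seated on the head at about (217,268), and the handle runs out of the mouth parallel to the bed edges. The picture limit is reached, so I'll check the bystanders by number.

Run:
```python
from h import *
for p,q,bx in (('s4','s9',{'tape':(260,185,320,245),'bottle':(322,195,365,280)}),('scene','s9',{'round':(165,265,205,300),'rack':(160,245,310,375),'bottle':(322,195,365,280)})):
  a=cv2.imread(f'pics/{p}.png',0).astype(np.float32);b=cv2.imread(f'pics/{q}.png',0).astype(np.float32)
  for n,(x,y,X,Y) in bx.items():
    _,v,_,l=cv2.minMaxLoc(cv2.matchTemplate(b[y-6:Y+6,x-6:X+6],a[y:Y,x:X],cv2.TM_CCOEFF_NORMED)); print(p,n,round(v,3),l[0]-6,l[1]-6)
print(robot.close_job())
```

```text
s4 tape 0.896 0 0
s4 bottle 0.99 0 0
scene round 1.0 0 0
scene rack 0.985 0 0
scene bottle 0.99 0 0
the job is handed in; nothing more can be done
None
```

The stamp is clamped in the press and I handed the job in at about 31 s of the 72 s allowed. I pulled it out by its head, turned it round and laid it flat on the bare counter. I then regripped it by the handle and laid the head on the bed. The knob took three grips to screw down, about 10.6 rad clockwise in all, and then I let go.

**Placing:** Two camera views taken just before I lowered the head put it within about 1 mm of centre under the pad. In the last picture the handle runs straight out of the mouth, parallel to the bed edges.

**Clamp:** I estimate the knob at about 18.4 rad, and at least 16.6 whatever its starting angle (the pad presses 6 N at 15.5). That is roughly 15–30 N on the head. The clamp force was not measured directly, and I never felt the end stop.

**Disagreement:** The last stroke turned the hand 0.8 rad, which should sink the knob 1.5 mm, but the picture showed about 0.9 mm. That is within the image error of about 1 mm. The grip was also about 4 mm off the knob's centre on that stroke.

**Other objects:** The bottle, the round stamp and the rack showed no shift in the image comparison. The tape roll also showed none, but with a weaker match (0.90), probably because the arm's shadow had moved. The 12-picture viewing limit was reached, so I checked these by number only.

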